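# Bring the bench magnifier out to its mark and hold it

## Task

On the preparator's bench, free the parked magnifier boom by swinging its orange sprung catch lever all the way to its stop and letting it spring back. Then squeeze the green lock button into the boom's grip, draw the boom out until its yellow pointer stands at the red mark on the rule, within half a scale division (5 mm), and finish while still holding it there with the button squeezed in, because the boom springs home if let go. Leave the red mark and everything else on the bench where it is.

Things in the scene. Friction and masses are not known exactly. Their poses are not given: they have to be found in the camera images.
- stand: Fixed bench stand of a telescoping magnifier boom. Origin on the work surface below the mouth of the dark outer tube (30 x 30 mm, axis 120 mm up, y -270 to 0 mm). +y: the way the boom extends; +x: away from the robot; z up. Grey foot 150 x 270 x 16 mm. White rule (28 mm wide, top 102 mm up, x 28 to 56, y -40 to 250 mm), a tick every 10 mm, on a thin far post.
- boom_grip (a point): Middle of the boom's upright grip, 188 mm up: black palm block on its +x side (stand axes), green lock button (paddle) on its -x side. From above 40 mm along x (31 with button in, mid-plane then 4.5 mm to +x of here) by 30 mm along y; top 22 mm above here, sides free to 28 mm below. Take it from above, fingers closing along the stand's x, one on the green paddle, one on the block.
- lens_center (a point): Centre of the white magnifier ring (94 mm across, 14 mm thick) that the boom carries, 120 mm above the work surface, 70 mm to -x and 95 mm to +y (stand axes) of the grip, over the specimen tray.
- keeper (a point): Top of the fixed steel keeper bracket that stops the locked boom, 150 mm above the work surface, on the -x side of the boom near its parked grip. Stay above it with the fingertips.
- boom_pointer (a point): Tip end of the yellow pointer on the boom, with a black line on it, 44 mm to the stand's +x of the grip and 111 mm above the work surface. It moves with the boom over the rule; it has the same y in the stand's frame as the grip.
- mark (a point): White line in the middle of the red rider clamped on the white rule, 106 mm above the work surface; the place to which the pointer must come. Axes parallel to the stand's. It lies 70 to 150 mm along the stand's +y from the pointer's start. The rider is 34 x 8 mm and passes below the pointer; leave it where it is.
- lever_bar (a point): Centre of the orange crossbar (18 mm thick, 74 mm long along the stand's x) on top of the sprung catch lever. At rest 211 mm above the work surface, leaning towards the stand's +y; it swings towards the stand's -y.
- lever_pivot (a point): Pivot of the catch lever, fixed on the stand, at x 28, y -190, z 100 mm in the stand's frame (the parked grip is at x 0, y 30 mm); the lever turns about the stand's x axis through it, crossbar 120 mm from it.
- catch_lever (a joint): Angle of the catch lever: 0 at rest (leaning 0.4 rad to +y), 0.8 rad at its stop (leaning 0.4 rad to -y). A spring brings it back to rest; the push at the crossbar is about 2 N at rest and 5 to 6 N at the stop. On its way it draws the catch rod back.
- catch_rod (a joint): Travel of the red-ended safety catch rod on top of the outer tube: 0 m = its end sits behind the lock button, which then cannot be pressed. A full swing of the lever draws it back by about 0.03 m, towards the stand's -y, and it stays there by friction.
- lock_button (a joint): Travel of the green lock button into the grip, towards the stand's +x: 0 m out, 0.009 m fully in; spring 3 N at the start, 7.5 N fully in. While it is in less than about 0.0045 m its steel tooth stops the boom 2 mm from home against the keeper. It springs out when let go.
- boom (a joint): Extension of the telescoping boom: 0 m at home (fully in), up to 0.17 m, along the stand's +y. A return spring pulls it home with 3.5 N at home, 6 N fully out, so it does not stay out by itself; friction 1 N.
- specimen_tray: Bystander, to be left alone: white open tray 130 x 160 x 25 mm under the lens, origin under its centre.
- fossil: Bystander, to be left alone: brown ammonite disc, 84 mm across, 20 mm high, lying in the tray, origin under its centre.
- adhesive_jar: Bystander, to be left alone: amber jar 60 mm across, 85 mm high, origin under its centre.
- air_scribe: Bystander, to be left alone: grey pen-like air scribe about 145 mm long, lying, origin below its middle.
- dust_brush: Bystander, to be left alone: brush lying on the bench, origin below its middle.
- tool_cup: Bystander, to be left alone: clear cup 72 mm across, 90 mm high, origin under its centre.
- water_bottle: Bystander, to be left alone: white bottle 64 mm across, 150 mm high, origin under its centre.
- card_box: Bystander, to be left alone: cardboard box 90 x 120 x 50 mm, origin under its centre.

How it is judged:
By the outcome, as a careful person would: the job done as asked, in the order asked, and still so for the second after the job is handed in, while the arm keeps its last pose, push and grip.
It also fails if it takes over 64 s, if anything falls off the work surface, if the arm or the gripper's body presses on something with over 40 N, if the wrist force passes 120 N, or if a joint passes its speed limit or range.

## Robot

A 6-joint arm with a two-finger parallel gripper is mounted at the origin on the work surface. World frame = base frame: x ahead of the robot, y to its left, z up, the work surface at z = 0. Lengths are in mm, angles in rad, forces in N, time in s.
With the tool pointing down it reaches from about 350 to 875 mm from the base axis. Payload 4.2 kg.
Tool frame: the origin (TCP) lies on the centre line of the jaws, within the pads' length; the fingertips stand 22 mm ahead of it and the grasp point (between the pads) lies 3 mm ahead of it; z points along the fingers, y is the line along which they close (so a half turn about z gives the same grasp; the last joint's range is limited). The gripper opens to 85 mm and grips with 20 to 120 N. Pads are 22 mm wide; open, the fingers measure 114 mm over their backs; the gripper's body (76 mm by 85 mm) begins 54 mm behind the grasp point. The pads swing forward as they close: fully open they stand 13 mm farther back than shut.
Start: joints at [0.259, 0.385, 0.008, 0, -1.194, -0.259], TCP at [624.979, 0.025, 253.312] pointing down, gripper open.
Joint ranges: [-3.14, 3.14], [-1.21, 2.06], [-1.07, 1.41], [-3.16, 2.05], [-2.99, -0.16], [-3.1, 3.1]. Speed limits (rad/s): [2.79, 2.79, 3.14, 3.14, 3.14, 3.14].

## Interface

Orientations are given as a rotation vector (axis times angle).
In Python, from plant import * gives the robot as it stands.
- The arm moves only by the tool step_arm, never from a script. Its arguments are lists of equal length, an entry for each row: "grip": the closure, from 0 (fully open) to 1 (shut); "linear": the shift along the world's x, y, z in cm, a list of three; "spin": the turn about the world's z in rad. In form: {"grip": [grip, ...], "linear": [[x, y, z], ...], "spin": [spin, ...]}. A call has 1 to 20 rows; each row shifts and turns the commanded pose from where the row before left it; what a row does not reach is not made up. A row lasts 1/12 s, in which the tool goes at most 41.7 mm and 7.16 degrees, less where a joint would pass 70% of its speed; a pose out of reach is approached as far as the arm can. A call is refused whole if a number of a shift passes 4.17 or a number of a turn 0.125, either way. A call with a gripper value outside its range is refused whole. The fingers move at their own pace and stop on an object; "newtons" is the grip in N (left out, the last holds). Time passes only in rows, so rows that do not move let the fingers close. It gives the time, the measured TCP pose, the force, the opening and the grip force at its end, in the units of the state.
- state(): the state, without advancing time (a new reading comes with each control period).
- capture(name): name is "scene" or "side" or "wrist"; returns (picture, depth): 420x560x3 uint8, red, green, blue; 420x560 float32, mm along the optical axis (not along the pixel's ray), 0 where there is no reading.
- camera_params(name): a dict with "mtx" (3x3 intrinsics, pixels), "k1" (the pictures are not rectified: a ray, as slopes to the right and down, at radius r is drawn at 1 + k1 r^2 times it, then the intrinsics apply), "extrinsics" (4x4, takes a point from camera to world coordinates); the wrist camera has in their place "tool_from_camera" (4x4, takes a point from camera to tool coordinates, whose origin is the TCP and whose axes are the flange's). Camera axes: x right, y down, z forward; pixel columns grow to the right and rows downward; lengths in mm; the calibration is good to about 2 mm. A picture is of the moment at which its call begins: read the wrist's pose just before it. camera_params takes no time and is no camera call.
- finish_job(): hands the job in; it is judged then, once.
The state is a dict: "time_s": time; "joints": joint angles; "joint_velocities": joint speeds; "joint_efforts": joint torques, N m; "tool_pos": TCP position; "eef_rot": TCP orientation; "wrist_force": force on the tool from outside, world axes, zero at the start; "ft_torque": the same for the moment, N m; "opening": finger opening in mm; "grip_force": force on a finger pad.
Only numpy, scipy, OpenCV 4.12 (cv2) and the standard library are available. Lean on these libraries where they do the work, as an engineer would, in place of code of your own. Each camera call takes 0.05 s, during which the arm holds its last target. There are 200 camera calls.

## Working session

There is one attempt and no reset: what is moved stays moved. The work goes in short steps, Python scripts to look and compute and a tool call to move; the robot and the scene stay as the last step left them, time stands still between calls to the robot, and variables do not carry over. Pictures are saved under pics/ and viewed, at most 10 in all, crops included, and the job is handed in when it is done.

Besides the shell and the picture viewer there is one more tool, called after ">>>" by a JSON object that holds its "method" and its "body", one argument or row to a line. step_arm: Moves the arm, as the interface text tells. Its arguments: {"type":"object","properties":{"grip":{"type":"array","items":{"type":"number"}},"linear":{"type":"array","items":{"type":"array","items":{"type":"number"}}},"spin":{"type":"array","items":{"type":"number"}},"newtons":{"type":"number"}},"required":["grip","linear","spin"]}

```bash
mkdir -p pics; cat > h.py <<'E'
from plant import *
import numpy as np, cv2
from scipy.spatial.transform import Rotation as R
def cam(name):
    s=state(); p,d=capture(name); c=camera_params(name)
    if name=="wrist":
        T=np.eye(4);T[:3,:3]=R.from_rotvec(s["eef_rot"]).as_matrix();T[:3,3]=s["tool_pos"]
        E=T@np.array(c["tool_from_camera"])
    else: E=np.array(c["extrinsics"])
    return p,d,np.array(c["mtx"]),c["k1"],E
def ray(u,v,K,k1):
    return cv2.undistortPoints(np.array([[[u,v]]],float),K,np.array([k1,0,0,0.]))[0,0]
def onz(u,v,z,K,k1,E):
    r=E[:3,:3]@np.append(ray(u,v,K,k1),1);o=E[:3,3]
    return o+r*(z-o[2])/r[2]
def cloud(d,K,k1,E):
    h,w=d.shape; uv=np.stack(np.meshgrid(np.arange(w),np.arange(h)),-1).reshape(-1,1,2).astype(float)
    r=cv2.undistortPoints(uv,K,np.array([k1,0,0,0.]))[:,0]
    P=np.c_[r,np.ones(len(r))]*d.reshape(-1,1)
    return (P@E[:3,:3].T+E[:3,3]).reshape(h,w,3)
def save(n,p): cv2.imwrite(f"pics/{n}.png",p[:,:,::-1])
E
python3 - <<'E'
from h import *
for n in("scene","side"):
    p,d,K,k1,E=cam(n); save(n+"0",p); X=cloud(d,K,k1,E)
    np.savez(n+"0.npz",p=p,d=d,X=X,K=K,k1=k1,E=E)
    hsv=cv2.cvtColor(p,cv2.COLOR_RGB2HSV)
    print(n,E[:3,3].round(),E[:3,2].round(2))
    for c,lo,hi in(("orange",(8,150,120),(18,255,255)),("green",(45,100,50),(80,255,255)),("yellow",(22,130,130),(34,255,255)),("red",(0,170,90),(5,255,255))):
        m=cv2.inRange(hsv,lo,hi); k,l,st,ce=cv2.connectedComponentsWithStats(m)
        for i in range(1,k):
            if st[i,4]>15:
                q=X[(l==i)&(d>0)]; print(c,st[i],ce[i].round(1),np.median(q,0).round(1) if len(q) else 0)
print(state())
E
```

```text
scene [1067.  700. 1113.] [-0.39 -0.54 -0.75]
green [151 135  11  18  94] [156.9 144. ] [ 696.3 -644.3   56.1]
green [100 176   7  10  17] [103.1 180.4] [ 948.9 -532.3   83.9]
green [299 189   5  17  40] [301.8 196.1] [491.5  25.  199.8]
red [298 241  11   6  19] [302.9 243.7] [557.1 118.  106.8]
side [ 417. -965.  961.] [ 0.12  0.76 -0.64]
orange [ 11 167   7   5  17] [ 13.9 169.3] [-783.2  968.7 -205.4]
orange [ 20 211  13  15  61] [ 25.3 217.2] [-887.7 1029.8 -586.5]
orange [  0 213   8   9  20] [  3.4 216.6] [-1038.1  1051.6  -590.7]
orange [  7 217   9  11  30] [ 10.4 222.4] [-966.2  980.1 -585.2]
orange [ 35 217   6   8  18] [ 37.1 221. ] [-795.5  972.2 -589.4]
orange [262 227  24   4  70] [273.4 229. ] [ 520.  -165.3  220.3]
green [312 380   8   9  39] [315.8 383.9] [ 575.8 -526.1   23.7]
{'time_s': 0.1, 'joints': array([ 2.58584456e-01,  3.85472441e-01,  6.78206966e-03, -4.23688731e-04,
       -1.19400467e+00, -2.58610219e-01]), 'joint_velocities': array([ 0.00082916, -0.00100826,  0.00517875,  0.0021747 , -0.00048564,
       -0.00136958]), 'joint_efforts': array([-2.41840362e-04, -3.93318665e+01,  1.88929778e+01,  4.19793829e+00,
       -2.58899068e-03, -3.31562532e-06]), 'tool_pos': array([6.24529030e+02, 8.69188389e-03, 2.52344632e+02]), 'eef_rot': array([ 2.22021835e+00, -2.22062253e+00, -2.03331184e-03]), 'wrist_force': array([ 0.07768544, -0.22297493, -0.28219736]), 'ft_torque': array([ 0.03849335, -0.03684387,  0.02554522]), 'grip_force': 0.0, 'opening': 85.4302628997514}
```

View pics/scene0.png

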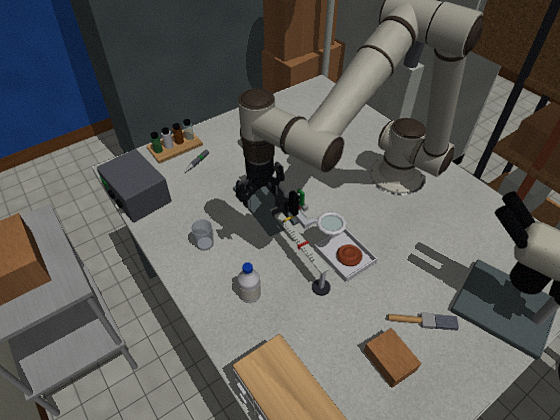

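View pics/side0.png

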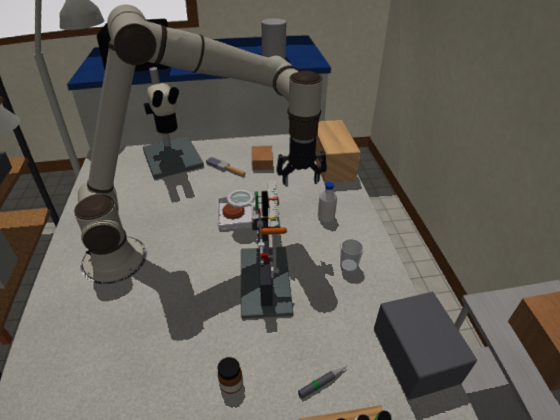

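Scene: grip and green paddle around (300,198), red rider (303,244), lens (331,224), and the lever hidden by the gripper. Side: orange bar at (273,230), outer tube at (266,280), grip at (262,200).

```bash
python3 - <<'E'
from h import *
p,d,K,k1,E=cam("wrist"); save("w0",p)
def roi(n,c,lo,hi,box,z):
    f=np.load(n+"0.npz"); p=f["p"];x0,x1,y0,y1=box
    hsv=cv2.cvtColor(p,cv2.COLOR_RGB2HSV); m=cv2.inRange(hsv,lo,hi); q=np.zeros_like(m); q[y0:y1,x0:x1]=m[y0:y1,x0:x1]
    k=cv2.findNonZero(q)
    if k is None: print(n,c,None);return
    k=k[:,0]; rect=cv2.minAreaRect(k); X=f["X"][k[:,1],k[:,0]]
    print(n,c,len(k),k.mean(0).round(1),"rect",np.round(rect[0],1),np.round(rect[1],1),rect[2],"onz",onz(*rect[0],z,f["K"],float(f["k1"]),f["E"]).round(1),"dep",np.median(X,0).round(1),X.min(0).round(),X.max(0).round())
    return q
roi("side","orange",(3,130,90),(20,255,255),(250,295,218,242),211)
f=np.load("side0.npz")
for u in(262,286): print(onz(u,231,211,f["K"],float(f["k1"]),f["E"]).round(1))
roi("side","green",(40,70,40),(85,255,255),(240,285,185,225),188)
roi("side","red",(0,120,60),(7,255,255),(255,290,185,215),106)
roi("side","yellow",(20,90,90),(36,255,255),(255,290,195,235),111)
roi("scene","green",(40,70,40),(85,255,255),(285,315,180,215),195)
roi("scene","red",(0,120,60),(7,255,255),(290,315,235,255),106)
roi("scene","redL",(172,100,60),(180,255,255),(290,315,235,255),106)
roi("scene","yellow",(20,90,90),(36,255,255),(270,310,205,235),111)
for n,b in(("side",(235,300,180,300)),("scene",(250,340,180,270))):
    f=np.load(n+"0.npz");x0,x1,y0,y1=b;c=f["p"][y0:y1,x0:x1]
    cv2.imwrite(f"pics/{n}c.png",cv2.resize(c,None,fx=5,fy=5,interpolation=cv2.INTER_CUBIC)[:,:,::-1])
a=cv2.imread("pics/sidec.png");b=cv2.imread("pics/scenec.png")
H=600;o=np.zeros((H,a.shape[1]+b.shape[1],3),np.uint8);o[:a.shape[0],:a.shape[1]]=a[:H];o[:b.shape[0],a.shape[1]:]=b;cv2.imwrite("pics/crop.png",o);print(o.shape)
E
```

```text
side orange 104 [273.4 229.5] rect [273.5 229.5] [25.  6.] 2.8624050617218018 onz [ 521.2 -157.4  211. ] dep [ 519.9 -166.3  219.5] [ 486. -175.  209.] [ 555. -157.  224.]
[ 488.9 -159.   211. ]
[ 554.7 -168.2  211. ]
side green 41 [256.3 199.6] rect [256. 200.] [18.  2.] 90.0 onz [488.2   9.9 188. ] dep [4.893e+02 1.000e-01 2.004e+02] [486.  -6. 159.] [493.  25. 213.]
side red 24 [271.  199.9] rect [266.8 202.3] [ 5.8 22.7] 56.30992889404297 onz [531.3  95.7 106. ] dep [551.1 111.2 108.2] [496.   3. 102.] [569. 117. 150.]
side yellow 16 [271.8 217.4] rect [271.5 217. ] [2. 7.] 90.0 onz [536.6  11.  111. ] dep [537.6   7.5 111.7] [525.   4. 106.] [548.  21. 116.]
scene green 63 [301.2 196.5] rect [301.5 196.6] [17.9  6.5] 75.96376037597656 onz [493.8  24.4 195. ] dep [492.   23.3 193.4] [ 366. -155.   -1.] [496.  30. 213.]
scene red 31 [302.7 243.8] rect [302.6 243.8] [ 3.4 12.2] 57.9946174621582 onz [557.1 116.7 106. ] dep [555.2 117.  105.5] [486.  52.   4.] [573. 121. 112.]
scene redL 1 [301. 244.] rect [301. 244.] [0. 0.] 0.0 onz [561.5 114.7 106. ] dep [561.4 114.6 105.9] [561. 115. 106.] [561. 115. 106.]
scene yellow 20 [287.2 218.4] rect [287.6 218.2] [2.7 8. ] 63.43495178222656 onz [535.4  11.6 111. ] dep [535.3  11.1 109.6] [482. -56.  14.] [549.  14. 115.]
(600, 775, 3)
```

View pics/w0.png

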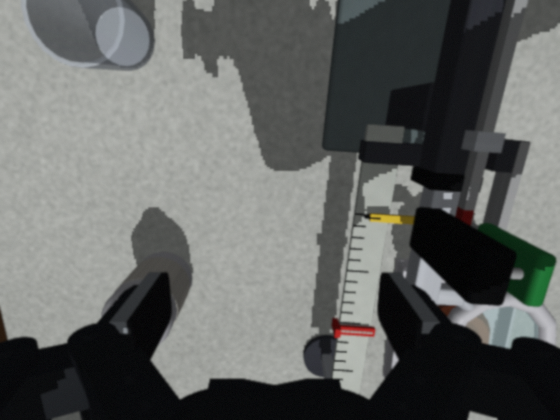

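View pics/crop.png

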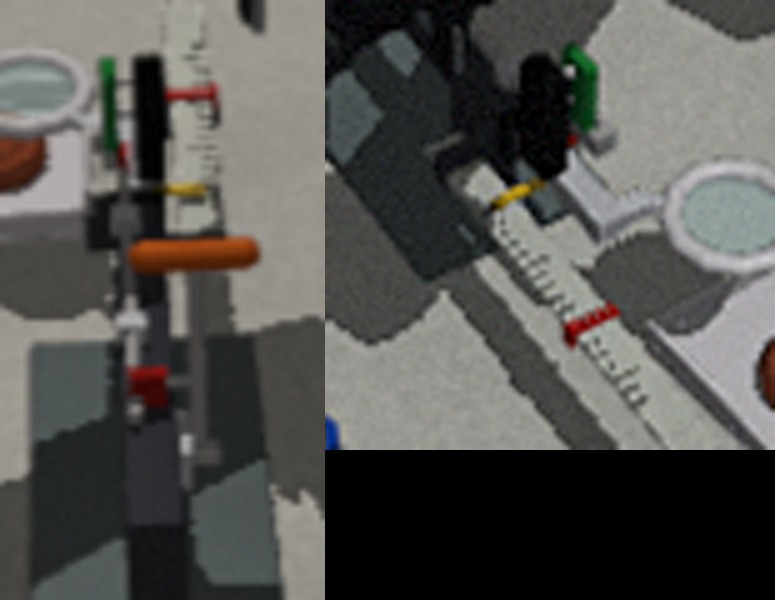

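Wrist: rule edge runs from about (360,215) to (338,380), yellow pointer tip at (365,215), red rider from (335,330) to (375,331) and green paddle at (525,263). The stand is yawed about -0.1 rad.

```bash
python3 - <<'E'
from h import *
p,d,K,k1,E=cam("wrist")
g=lambda u,v,z: onz(u,v,z,K,k1,E).round(1)
print("pointer tip",g(366,216,111),"pointer base",g(413,220,111))
print("rider",g(340,329,106),g(375,331,106)); print("rule edge",g(358,225,102),g(341,360,102))
print("foot edge",g(339,10,16),g(324,148,16))
hsv=cv2.cvtColor(p,cv2.COLOR_RGB2HSV); X=cloud(d,K,k1,E)
for c,lo,hi in(("green",(40,100,40),(85,255,255)),("red",(0,150,90),(7,255,255)),("yellow",(20,120,120),(34,255,255))):
    m=cv2.inRange(hsv,lo,hi);k,l,st,ce=cv2.connectedComponentsWithStats(m)
    for i in range(1,k):
        if st[i,4]>60: q=X[l==i]; print(c,st[i],ce[i].round(),np.median(q,0).round(1),q.min(0).round(),q.max(0).round())
# black block top
q=X[(X[:,:,2]>203)&(X[:,:,2]<216)&(d>0)]; print("tops",len(q),q.min(0),q.max(0),q.mean(0))
np.savez("w0.npz",p=p,X=X,d=d)
t=X[(abs(X[:,:,2]-210)<3)]; 
if len(t): print(cv2.minAreaRect(t[:,:2].astype(np.float32)))
E
```

```text
pointer tip [553.9   7.7 111. ] pointer base [517.1  10.9 111. ]
rider [567.8 112.6 106. ] [537.1 114.4 106. ]
rule edge [557.3  18.  102. ] [564.5 147.8 102. ]
foot edge [ 567.2 -157.5   16. ] [575.4 -35.2  16. ]
green [ 479  223   76   83 1439] [532. 270.] [491.5   7.7 208.5] [485. -71. 157.] [625.  27. 373.]
red [334 326  41  12 184] [351. 330.] [560.2 112.4 105.6] [538. 110. 103.] [573. 118. 111.]
yellow [370 214  33  10 236] [386. 218.] [537.6   9.5 110.6] [486. -71.  -2.] [625.  50. 373.]
tops 4067 [484.3375055   -5.52655527 203.00258369] [525.87958898  27.46672228 211.9057125 ] [507.63272766  10.32799784 208.42611034]
((505.10107421875, 11.436771392822266), (31.959135055541992, 40.92326736450195), 87.07383728027344)
```

>>> {"method": "step_arm", "body": {
  "grip": [1,1,1,1,1,1,1,1],
  "linear": [
    [-1.5,-2,0],
    [-1.5,-2,0],
    [-1.5,-2,0],
    [-1.5,-2,0],
    [-1.5,-1,0],
    [-1,-0.5,0],
    [0,0,0],
    [0,0,0]
  ],
  "spin": [-0.02,-0.02,-0.02,-0.02,-0.02,0,0,0],
  "newtons": 30
}}

```text
time_s: 0.87
tool_pos: [540.1, -94.9, 253.7]
eef_rot: [-2.107, 2.329, -0.001]
wrist_force: [0.3, -0.2, -0.2]
opening: -0.2
grip_force: 0.0
```

>>> {"method": "step_arm", "body": {
  "grip": [1,1,1,1,1,1,1,1,1],
  "linear": [
    [-0.8,-1,0],
    [-0.6,-1,-1],
    [0,0,-1.5],
    [0,0,-1.5],
    [0,-0.8,0],
    [0,-0.8,0],
    [0,-0.8,0],
    [-0.1,-0.8,0],
    [0,0,0]
  ],
  "spin": [0.043,0,0,0,0,0,0,0,0]
}}

```text
time_s: 1.62
tool_pos: [526.1, -147.9, 214.4]
eef_rot: [-2.154, 2.283, -0.003]
wrist_force: [1.6, 2.4, -0.8]
opening: -0.2
grip_force: 1.2
```

>>> {"method": "step_arm", "body": {
  "grip": [1,1,1,1,1,1,1,1,1,1,1],
  "linear": [
    [0,-0.8,0],
    [-0.1,-0.8,0],
    [0,-0.8,0],
    [-0.1,-0.8,0],
    [0,-0.8,0],
    [-0.1,-0.8,0],
    [0,-0.8,0],
    [-0.1,-0.8,0],
    [0,-0.8,0],
    [-0.1,-0.8,0],
    [0,0,0]
  ],
  "spin": [0,0,0,0,0,0,0,0,0,0,0]
}}

```text
time_s: 2.53
tool_pos: [519.8, -227.5, 211.9]
eef_rot: [-2.155, 2.285, 0.003]
wrist_force: [1.3, 5.9, -1.3]
opening: 0.0
grip_force: 2.3
```

>>> {"method": "step_arm", "body": {
  "grip": [1,1,1,1,1,1],
  "linear": [
    [0,-0.3,0],
    [0,-0.3,0],
    [0,-0.3,0],
    [0,-0.3,0],
    [0,0,0],
    [0,0,0]
  ],
  "spin": [0,0,0,0,0,0]
}}

```text
time_s: 3.03
tool_pos: [519.5, -235.4, 211.6]
eef_rot: [-2.154, 2.282, 0.01]
wrist_force: [2.1, 16.8, 1.0]
opening: 0.1
grip_force: 8.0
```

>>> {"method": "step_arm", "body": {
  "grip": [1,1,1,1,1,1,1,1,1,1,1,1,1,1,1,1,1,1],
  "linear": [
    [0,-0.2,0],
    [0,0,0],
    [0,1,0],
    [0.1,1,0],
    [0,1,0],
    [0.1,1,0],
    [0,1,0],
    [0.1,1,0],
    [0,1,0],
    [0.1,1,0],
    [0,1,0],
    [0.1,1,0],
    [0,1,0],
    [0,1,0],
    [0,0,2],
    [0,0,2],
    [0,0,2],
    [0,0,0]
  ],
  "spin": [0,0,0,0,0,0,0,0,0,0,0,0,0,0,0,0,0,0]
}}

```text
time_s: 4.53
tool_pos: [527.1, -121.1, 278.2]
eef_rot: [-2.155, 2.279, -0.012]
wrist_force: [-0.3, 0.0, 1.1]
opening: 0.2
grip_force: 0.0
```

```bash
python3 - <<'E'
from h import *
print(state()["tool_pos"],state()["wrist_force"])
p,d,K,k1,E=cam("side"); X=cloud(d,K,k1,E); hsv=cv2.cvtColor(p,cv2.COLOR_RGB2HSV)
m=cv2.inRange(hsv,(3,130,90),(20,255,255)); m[:218]=0;m[260:]=0;m[:,:245]=0;m[:,300:]=0
q=X[m>0]; print(len(q), np.median(q,0))
a=cv2.resize(p[180:300,235:300],None,fx=5,fy=5,interpolation=cv2.INTER_CUBIC)
save("s1",a)
E
```

```text
[ 527.11798243 -121.09166499  278.20954366] [-0.25347697  0.00704698  1.05142874]
4 [ 544.3765328  -169.59122515  211.43081047]
```

View pics/s1.png

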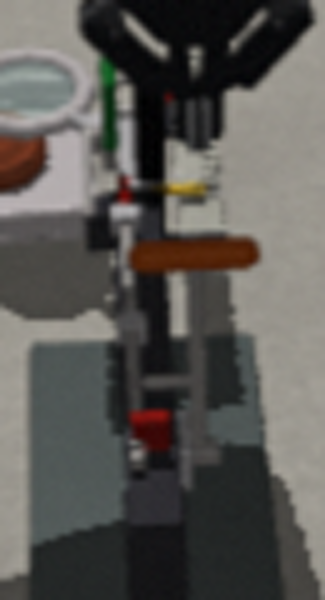

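The rod is drawn back: its red end is at crop (123,190), where it was at (120,155), and the red block is lower. The bar is back at rest at (195,253). Next I go over the grip.

>>> {"method": "step_arm", "body": {
  "grip": [0,0,0,0,0,0,0,0,0,0,0,0,0],
  "linear": [
    [-0.4,2.6,0],
    [-0.4,2.6,0],
    [-0.4,2.6,0],
    [-0.4,2.6,0],
    [-0.2,2.8,0],
    [0,0,-1.5],
    [0,0,-1.5],
    [0,0,-1.5],
    [0,0,-1.5],
    [0,0,-1.3],
    [0,0,0],
    [0,0,0],
    [0,0,0]
  ],
  "spin": [0,0,0,0,0,0,0,0,0,0,0,0,0],
  "newtons": 40
}}

```text
time_s: 5.67
tool_pos: [507.3, 11.0, 200.8]
eef_rot: [-2.157, 2.283, -0.001]
wrist_force: [0.2, -0.9, -0.4]
opening: 85.3
grip_force: 0.0
```

```bash
python3 - <<'E'
from h import *
s=state();print(s["tool_pos"],s["wrist_force"],s["opening"])
p,d,K,k1,E=cam("wrist"); save("w1",p)
E
```

```text
[507.28958984  11.03939954 200.79057726] [ 0.17717733 -0.94007935 -0.40209953] 85.3244040722667
```

View pics/w1.png

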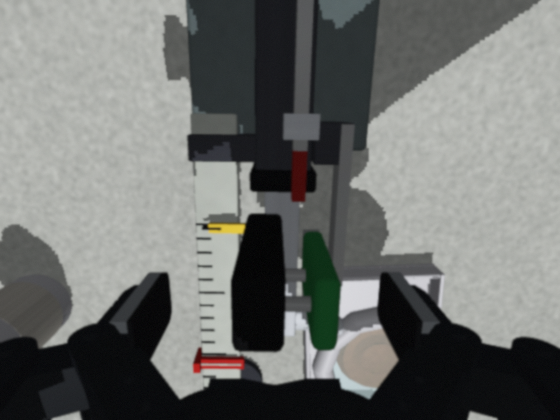

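The wrist view shows the black block (260,285) and green paddle (320,290) centred between the open fingers. The pointer is at (222,228) and the rider at (220,363). I'll lower and squeeze.

>>> {"method": "step_arm", "body": {
  "grip": [0,0.3,0.5,0.6,0.7,0.8,1,1,1,1,1],
  "linear": [
    [0,0,-1],
    [0.1,0,0],
    [0.1,0,0],
    [0,0,0],
    [0,0,0],
    [0,0,0],
    [0,0,0],
    [0,0,0],
    [0,0,0],
    [0,0,0],
    [0,0,0]
  ],
  "spin": [0,0,0,0,0,0,0,0,0,0,0],
  "newtons": 40
}}

```text
time_s: 6.63
tool_pos: [508.7, 10.6, 190.8]
eef_rot: [2.155, -2.284, -0.0]
wrist_force: [0.0, -0.9, 6.6]
opening: 29.0
grip_force: 41.2
```

>>> {"method": "step_arm", "body": {
  "grip": [1,1,1,1,1,1,1,1,1,1,1,1,1,1],
  "linear": [
    [0,0.4,0],
    [0,0.6,0],
    [0.1,0.8,0],
    [0,0.8,0],
    [0.1,0.8,0],
    [0,0.8,0],
    [0.1,0.8,0],
    [0,0.8,0],
    [0.1,0.8,0],
    [0,0.8,0],
    [0.1,0.8,0],
    [0,0.8,0],
    [0,0,0],
    [0,0,0]
  ],
  "spin": [0,0,0,0,0,0,0,0,0,0,0,0,0,0]
}}

```text
time_s: 7.8
tool_pos: [515.1, 100.7, 190.8]
eef_rot: [-2.157, 2.284, -0.003]
wrist_force: [5.6, -4.6, 3.0]
opening: 29.0
grip_force: 45.4
```

```bash
cat > m.py <<'E'
from h import *
s=state();print(s["tool_pos"],s["wrist_force"],s["opening"])
p,d,K,k1,E=cam("wrist"); hsv=cv2.cvtColor(p,cv2.COLOR_RGB2HSV)
R_={}
for c,z,m in(("yellow",111,cv2.inRange(hsv,(20,110,90),(34,255,255))),("red",106,cv2.inRange(hsv,(0,140,70),(7,255,255))|cv2.inRange(hsv,(174,140,70),(180,255,255)))):
    k,l,st,ce=cv2.connectedComponentsWithStats(m)
    for i in range(1,k):
        if st[i,4]>30:
            w=onz(*ce[i],z,K,k1,E); print(c,st[i],ce[i].round(1),w.round(1),"along",round(w@[.057,.998,0],1))
import sys
a=cv2.resize(p[150:350,150:350],None,fx=3,fy=3,interpolation=cv2.INTER_CUBIC); save(sys.argv[1],a)
E
python3 m.py w2
```

```text
[515.0579059  100.65121504 190.7817864 ] [ 5.62158353 -4.61898326  3.04607927] 29.013035496940805
yellow [207 228  40  12 400] [226.9 233.4] [544.8  99.1 111. ] along 130.0
red [185 244  58  20 490] [208.1 253.3] [558.8 113.5 106. ] along 145.1
```

View pics/w2.png

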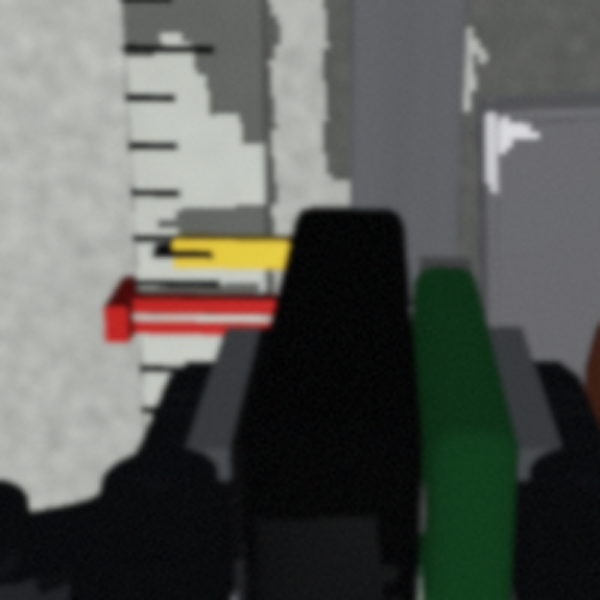

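The pointer's black line is at crop (190,253) and the rider's white line at crop (203,317), so a few mm remain.

```bash
python3 - <<'E'
from h import *
p,d,K,k1,E=cam("wrist")
u=np.array([.06,.998,0])
P=onz(150+190/3,150+253/3,111,K,k1,E);M=onz(150+203/3,150+317/3,106,K,k1,E);print(P,M,(M-P)@u,E[:3,3])
# local peak refine: brightness profile along columns
g=p.astype(int)
for c in(212,216,220): print(c,[(r,*g[r,c]) for r in range(226,264)][:38:1] if c==216 else "")
E
```

```text
[553.09381383  99.17901894 111.        ] [552.90393226 115.32719231 106.        ] 16.104484131857056 [511.36794229  29.77818993 311.37260724]
212 
216 [(226, np.int64(97), np.int64(98), np.int64(90)), (227, np.int64(93), np.int64(91), np.int64(73)), (228, np.int64(98), np.int64(88), np.int64(48)), (229, np.int64(139), np.int64(120), np.int64(40)), (230, np.int64(196), np.int64(170), np.int64(54)), (231, np.int64(219), np.int64(192), np.int64(61)), (232, np.int64(208), np.int64(182), np.int64(59)), (233, np.int64(159), np.int64(137), np.int64(47)), (234, np.int64(99), np.int64(86), np.int64(34)), (235, np.int64(120), np.int64(103), np.int64(37)), (236, np.int64(189), np.int64(164), np.int64(54)), (237, np.int64(219), np.int64(193), np.int64(68)), (238, np.int64(222), np.int64(200), np.int64(98)), (239, np.int64(212), np.int64(201), np.int64(146)), (240, np.int64(202), np.int64(202), np.int64(180)), (241, np.int64(197), np.int64(200), np.int64(190)), (242, np.int64(181), np.int64(185), np.int64(178)), (243, np.int64(137), np.int64(141), np.int64(136)), (244, np.int64(81), np.int64(83),
[... 279 characters left out ...]
1), np.int64(34), np.int64(32)), (251, np.int64(187), np.int64(40), np.int64(37)), (252, np.int64(191), np.int64(43), np.int64(40)), (253, np.int64(187), np.int64(56), np.int64(53)), (254, np.int64(184), np.int64(109), np.int64(103)), (255, np.int64(192), np.int64(167), np.int64(160)), (256, np.int64(197), np.int64(177), np.int64(171)), (257, np.int64(195), np.int64(133), np.int64(127)), (258, np.int64(194), np.int64(77), np.int64(74)), (259, np.int64(194), np.int64(52), np.int64(50)), (260, np.int64(195), np.int64(74), np.int64(71)), (261, np.int64(194), np.int64(125), np.int64(120)), (262, np.int64(197), np.int64(175), np.int64(169)), (263, np.int64(197), np.int64(196), np.int64(190))]
220
```

>>> {"method": "step_arm", "body": {
  "grip": [1,1,1,1,1,1,1],
  "linear": [
    [0.1,0.4,0],
    [0,0.4,0],
    [0.1,0.4,0],
    [0,0.4,0],
    [0,0,0],
    [0,0,0],
    [0,0,0]
  ],
  "spin": [0,0,0,0,0,0,0]
}}

```text
time_s: 8.48
tool_pos: [516.2, 116.2, 190.8]
eef_rot: [2.156, -2.284, 0.001]
wrist_force: [2.3, -5.4, 6.6]
opening: 29.5
grip_force: 43.3
```

```bash
python3 m.py w3
```

```text
[516.21771889 116.20052943 190.78054929] [ 2.3255217  -5.38829822  6.6145218 ] 29.49084760100491
yellow [207 229  40  12 393] [226.8 233.6] [545.9 114.8 111. ] along 145.7
red [184 221  58  19 313] [198.6 230.2] [564.  113.3 106. ] along 145.2
```

View pics/w3.png

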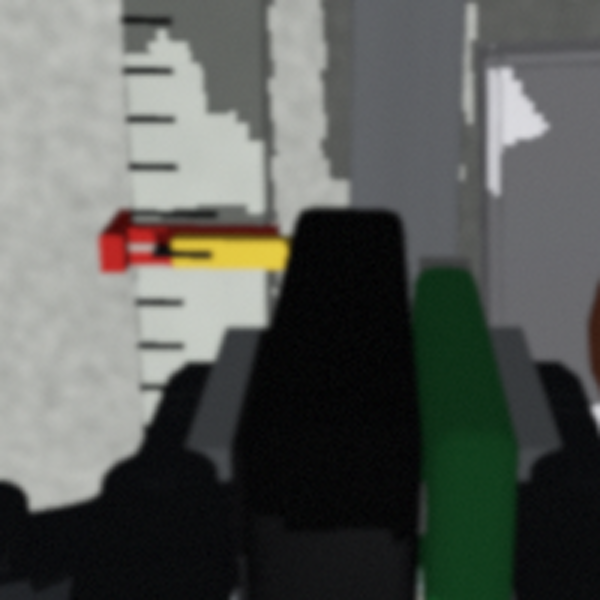

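The pointer's black line, crop (185,253), lies over the rider's white line, crop (145,247). After correcting for parallax (about 1.7 mm) they agree within 1 mm, so I'm handing in.

```bash
python3 -c "
from h import *
s=state();print(s['opening'],s['grip_force'],s['tool_pos'],finish_job())"
```

```text
the job is handed in; nothing more can be done
29.125507695158937 43.29248070716858 [516.1865633  116.18622493 190.79715854] None
```

The job is handed in: I swung the catch lever to its stop and let it spring back. The boom is now held with the green button squeezed in and its pointer within about 1 mm of the red mark by the last wrist picture.

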